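Run the wing nut onto the cantilever clamp

TASK

Clamp the steel test strip for the bending experiment: set the loose black wing nut on the clamp's threaded stud, turn it backward (anticlockwise from above) with light pressure until you feel it drop off the thread ends into the thread start, then turn it forward (clockwise) until it has pushed the clamp strap fully down onto the strip; stop there without overtightening. Work gently, never forcing the nut down on the thread, let go of it at the end, and leave the flask, tape roll and marker pen alone.

Things in the scene. Friction and masses are not known exactly. Their poses are not given: they have to be found in the camera images.
- clamp_base: Grey base plate fixed to the table, 120 x 90 x 18 mm, carrying the strip, strap and stud. Origin: centre of its underside, on the stud's axis; z up. Steel test strip 24 mm wide, 3 mm thick, lies along its x, sticking out 60 mm beyond the +x edge. Forces on base, stud and strap together: under 40 N until the nut reaches the strap.
- stud_top (a point): Top of the upright stud's conical nose, on its axis, 63 mm above the base's underside; z up. The steel core is 30 mm across; the nose narrows to 15 mm over the top 10 mm.
- thread_tips (a point): Point on the stud's axis level with the upper ends (tips) of its thread, 12 mm below stud_top. Right-hand thread (clockwise from above goes down), 40 mm across, 3 starts 120 degrees apart, lead 24 mm a turn (3.8 mm a radian). The angle of the starts about the axis is NOT known: it varies and is not tied to the base's x. 42 degrees of each 120 are open above as entry.
- washer (a point): Centre of the top of the steel washer (56 mm across) on the aluminium strap (56 x 78 mm) as it is with the strap sprung up: 39 mm above the base's underside (this point does not move with the strap). The nut's underside meets it here; fully clamped it is 4 mm lower. Pull on the stud and push on the strap add up: under 120 N.
- nut_bar (a point): Centre of the grip bar of the loose black wing nut: bar 54 mm long (this point's x), 14 mm wide (y), 26 mm high, on a round cap 54 mm across, 35 mm high. 48 mm above the nut's underside, 13 mm below the bar's top. z up along the nut's axis. About 120 g. Fully clamped it is 20 mm above stud_top.
- nut_mouth (a point): Centre of the nut's underside: bore 43 mm wide, 31 mm deep, with 3 inner lugs 24 degrees wide at the mouth. Set on the stud it rests 1 to 6 mm below thread_tips, lugs on the thread, and ribs block forward turning. Turned backward (at most 125 degrees) it climbs the thread slope to a tip (from on a rib it first steps down up to 3 mm), then drops about 7 mm. It may by luck drop at once.
- strap (a joint): How far the strap is pressed down, in m: 0 up, 0.004 fully down on the strip; spring 2 N to 10 N. After the drop the nut's mouth is 7 to 8.5 mm below thread_tips; a hard stop follows within 18 degrees of more backward turning. About 140 degrees forward, with 1.5 mm axial play, clamp it fully; then the torque climbs past 0.2 N m. The nut stays where it is left.
- conical_flask: Glass conical flask, 63 mm across, 105 mm high, standing beyond the work; origin at the centre of its underside. Bystander.
- tape: White roll of thread tape, 40 mm across, 18 mm high, to the right of the clamp; origin at the centre of its underside. Bystander.
- pen: Marker pen 132 mm long, 14 mm thick, lying to the left of the nut; origin at the centre of its underside. Bystander.
There are look-alikes about, which are no part of the job. What is shaped like the part that bears nut_bar but green, red or white is not meant.

How it is judged:
By the outcome, as a careful person would: the job done as asked, in the order asked, and still so for the second after the job is handed in, with the robot touching nothing.
It also fails if it takes over 72 s, if anything falls off the work surface, if the arm or the gripper's body presses on something with over 40 N, if the wrist force passes 120 N, or if a joint passes its speed limit or range.

ROBOT

A 6-joint arm with a two-finger parallel gripper is mounted at the origin on a cart in front of the work surface, level with it; the furniture and walls round the work are solid. World frame = base frame: x ahead of the robot, y to its left, z up, the work surface at z = 0. Lengths are in mm, angles in rad, forces in N, time in s.
With the tool pointing down it reaches from about 275 to 1000 mm from the base axis. Payload 8.4 kg.
Tool frame: the origin (TCP) lies at the very end of the fingers, on their centre line; the grasp point (between the pads) lies 19 mm behind it; z points along the fingers, y is the direction in which the jaws open and shut (so a half turn about z gives the same grasp; the last joint's range is limited). The gripper opens to 85 mm and grips with 20 to 120 N. Pads are 22 mm wide; open, the fingers measure 114 mm over their backs; the gripper's body (76 mm by 85 mm) begins 54 mm behind the grasp point. The pads swing forward as they close: fully open they stand 13 mm farther back than shut.
Start: joints at [1.197, 0.353, 1.633, -0, 1.155, -0.002], TCP at [227.057, 582.3, 231.281] pointing down, gripper open.
Joint ranges: [-2.63, 2.63], [-0.92, 2.1], [0.06, 2.66], [-1.3, 4.44], [0, 2.69], [-3.02, 3.02]. Speed limits (rad/s): [2.22, 2.22, 2.79, 3.14, 3.14, 3.14].

INTERFACE

Orientations are given as [roll, pitch, yaw] about the fixed x, y, z axes, in that order (R = Rz(yaw) Ry(pitch) Rx(roll)).
In Python, from rig import r gives the robot as it stands.
- The arm moves only by the tool move_arm, never from a script. Its argument "increments" is a list of rows, each an object of numbers: "tx", "ty", "tz": the shift along the tool's x, y, z in cm; "rx", "ry", "rz": the turn, a rotation vector about the tool's x, y, z in degrees; "gripper": the gripper's target within -1 to 1 (fully open at 1, half-way at 0, shut at -1). A call has 1 to 12 rows; each row shifts and turns the commanded pose from where the row before left it, along the tool's axes as they then stand; what a row does not reach is not made up. A row lasts 1/10 s, in which the tool goes at most 50 mm and 8.59 degrees, less where a joint would pass 70% of its speed; a pose out of reach is approached as far as the arm can. A call is refused whole if a number of a shift passes 5 or a number of a turn 8.59, either way. A call with a gripper value outside its range is refused whole. The fingers move at their own pace and stop on an object; "squeeze" is the grip in N (left out, the last holds). Time passes only in rows, so rows that do not move let the fingers close. It gives the time, the measured TCP pose, the force and the opening at its end, in the units of the state.
- r.sense(): the state, without advancing time (a new reading comes with each control period).
- r.grab_frame(name): name is "scene" or "top" or "wrist"; returns (picture, depth): 420x560x3 uint8, red, green, blue; 420x560 float32, mm along the optical axis (not along the pixel's ray), 0 where there is no reading.
- r.camera_model(name): a dict with "fx", "fy", "cx", "cy" (pixels), "R" (3x3) and "t" (3): a world point X has camera coordinates R X + t; the wrist camera has in their place "hand_eye" (4x4, takes a point from camera to tool coordinates, whose origin is the TCP and whose axes are the flange's). Camera axes: x right, y down, z forward; pixel columns grow to the right and rows downward; lengths in mm; the calibration is good to about 2 mm. A picture is of the moment at which its call begins: read the wrist's pose just before it. camera_model takes no time and is no camera call.
- r.sign_off(): hands the job in, once; it reports no verdict.
Trained networks look in the newest picture that a camera, given by its name, has taken for a name from the list of things; names that differ only in an ending like _2 or _b are one class to them, and where a whole thing is asked for, a point or a joint stands for the part that bears it (a point fixed in the world has none). Each returns a list of dicts, best first, with "confidence" (0 to 1); they miss things now and then, are a little off and sometimes report something else, mostly with a low value. They report only what shows in the picture. A call takes as long as a camera call. They do not tell look-alikes from the thing itself.
- r.cut_out(query, camera): "mask" (420x560 bool, what is visible of it) and "bbox" ([left, top, right, bottom] in pixels, round what is visible of it).
- r.place_of(query, camera): "location" ([row, column] in pixels: a listed point, or the origin of a listed thing).
The state is a dict: "clock": time; "qpos": joint angles; "qvel": joint speeds; "joint_efforts": joint torques, N m; "eef_pos": TCP position; "tcp_rot": TCP orientation; "contact_force": force on the tool from outside, world axes, zero at the start; "wrist_torque": the same for the moment, N m; "opening": opening from 0.0 (shut) to 1.0 (fully open).
Only numpy, scipy, OpenCV 4.12 (cv2) and the standard library are available. Lean on these libraries where they do the work, as an engineer would, in place of code of your own. Each camera call takes 0.05 s, during which the arm holds its last target. There are 200 camera calls.

## Working session

There is one attempt and no reset: what is moved stays moved. The work goes in short steps, Python scripts to look and compute and a tool call to move; the robot and the scene stay as the last step left them, time stands still between calls to the robot, and variables do not carry over. Pictures are saved under pics/ and viewed, about 8 in all and at most 12, crops included, and the job is handed in when it is done.

Besides the shell and the picture viewer there is one more tool, called after ">>>" by a JSON object that holds its "method" and its "body", one argument or row to a line. move_arm: Moves the arm, as the interface text tells. Its arguments: {"type":"object","properties":{"increments":{"type":"array","items":{"type":"object","properties":{"tx":{"type":"number"},"ty":{"type":"number"},"tz":{"type":"number"},"rx":{"type":"number"},"ry":{"type":"number"},"rz":{"type":"number"},"gripper":{"type":"number"}}}},"squeeze":{"type":"number"}},"required":["increments"]}

```bash
mkdir -p pics; cat > h.py <<'E'
from rig import r
import numpy as np, cv2
from scipy.spatial.transform import Rotation as Ro
def world(cam,row,col,depth,s=None):
    m=r.camera_model(cam); p=np.array([(col-m["cx"])/m["fx"],(row-m["cy"])/m["fy"],1.])*depth
    if "hand_eye" in m:
        q=m["hand_eye"]@np.append(p,1); return Ro.from_euler('xyz',s["tcp_rot"]).as_matrix()@q[:3]+s["eef_pos"]
    return np.array(m["R"]).T@(p-np.array(m["t"]))
def atz(cam,row,col,z,s=None):
    a=world(cam,row,col,100.,s);b=world(cam,row,col,900.,s); return a+(b-a)*(z-a[2])/(b[2]-a[2])
E
python3 - <<'E'
from h import *
s=r.sense(); print(s)
ims=[]
for c in("scene","top"):
    im,d=r.grab_frame(c); ims.append(im)
    for q in("nut_bar","stud_top","washer","clamp_base","nut_mouth","conical_flask","tape","pen"):
        for o in r.place_of(q,c)[:4]:
            i,j=o["location"]; dd=d[int(np.clip(i,0,419)),int(np.clip(j,0,559))]
            print(c,q,round(o["confidence"],2),np.round([i,j]),world(c,i,j,dd).round() if dd>0 else 0)
cv2.imwrite("pics/a.png",ims[0][:,:,::-1]);cv2.imwrite("pics/b.png",ims[1][:,:,::-1])
E
```

```text
{'clock': 0.0, 'qpos': array([ 1.19659424e+00,  3.53650117e-01,  1.63415819e+00, -1.11806972e-05,
        1.15520911e+00, -2.37012695e-03]), 'qvel': array([ 0.00170775,  0.00054398,  0.00123137,  0.00160093, -0.0003272 ,
       -0.00102806]), 'joint_efforts': array([-3.14116907e-03, -6.05254555e+01, -3.42043626e+01, -3.88328253e-04,
        9.87692998e-03,  6.63582938e-06]), 'eef_pos': array([226.88212823, 581.8354619 , 230.55016713]), 'tcp_rot': array([-3.14016787e+00,  6.84564686e-06,  2.76976522e+00]), 'contact_force': array([ 1.59219059, -0.01912901, -0.18769343]), 'wrist_torque': array([ 0.04303319, -0.02913475, -0.00351054]), 'opening': 1.002132270826714}
scene nut_bar 0.7 [263. 298.] [ 498. -146.   63.]
scene nut_bar 0.66 [189. 172.] [439. 343.  53.]
scene stud_top 0.89 [263. 298.] [ 497. -145.   64.]
scene washer 0.85 [274. 302.] [ 495. -162.   48.]
scene clamp_base 0.62 [289. 300.] [ 476. -179.   26.]
scene clamp_base 0.43 [262. 298.] [553. -73.  -1.]
scene nut_mouth 0.83 [215. 248.] [570. 167.   8.]
scene nut_mouth 0.72 [206. 170.] [422. 333.  12.]
scene nut_mouth 0.6 [215.
[... 229 characters left out ...]
t_bar 0.93 [262. 255.] [480. 135.  60.]
top nut_bar 0.7 [262. 212.] [480. 240.  32.]
top nut_bar 0.67 [275. 165.] [449. 349.  52.]
top nut_bar 0.65 [220. 232.] [580. 189.  62.]
top stud_top 0.98 [254. 375.] [ 500. -150.   60.]
top washer 0.6 [253. 374.] [ 501. -149.   60.]
top clamp_base 0.71 [250. 368.] [ 507. -135.   52.]
top nut_mouth 0.87 [259. 255.] [488. 134.  61.]
top nut_mouth 0.84 [263. 214.] [477. 236.  35.]
top nut_mouth 0.78 [274. 167.] [450. 348.  42.]
top nut_mouth 0.75 [220. 233.] [579. 187.  61.]
top conical_flask 0.73 [170. 226.] [698. 201.  81.]
top tape 0.71 [273. 420.] [ 451. -269.   19.]
top tape 0.16 [243. 151.] [525. 396.  12.]
top pen 0.54 [244. 152.] [521. 393.  10.]
```

View pics/a.png

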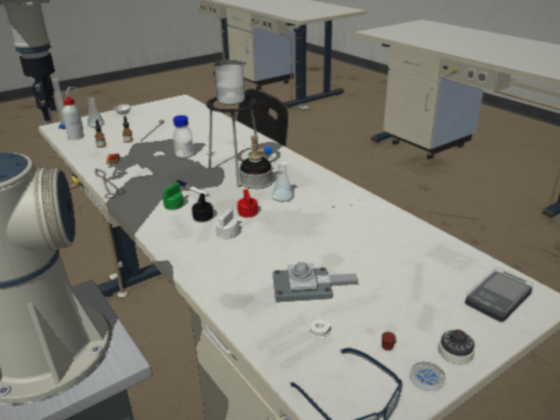

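View pics/b.png

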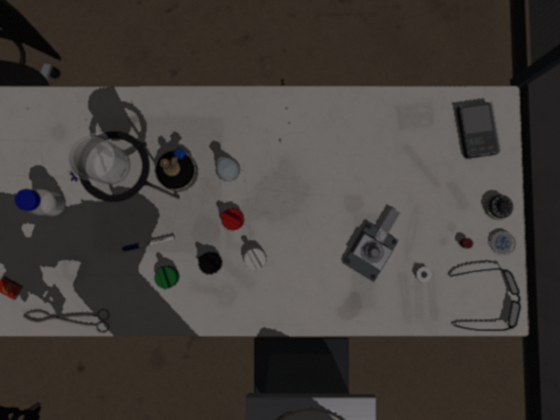

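```bash
cat >> h.py <<'E'
def rows(p,yaw=None):
    "tool-frame shift (cm) to world p, and rz (deg) to yaw"
    s=r.sense(); R=Ro.from_euler('xyz',s["tcp_rot"]).as_matrix()
    print("shift cm",(R.T@(np.array(p)-s["eef_pos"])/10).round(2), "at",s["eef_pos"].round(1),s["tcp_rot"].round(3),"q",s["qpos"].round(2))
E
python3 - <<'E'
from h import *
m=r.camera_model("wrist");print(m)
rows([480,240,230])
E
```

```text
{'fx': 306.30749030185325, 'fy': 306.30749030185325, 'cx': 282.2280666046624, 'cy': 206.6487867341327, 'hand_eye': array([[-2.14314589e-04, -9.57744031e-01, -2.87621845e-01,
         7.30747790e+01],
       [ 9.99998705e-01, -6.64016414e-04,  1.46596461e-03,
        -4.37772016e-01],
       [-1.59500448e-03, -2.87621158e-01,  9.57742933e-01,
        -1.42693775e+02],
       [ 0.00000000e+00,  0.00000000e+00,  0.00000000e+00,
         1.00000000e+00]])}
shift cm [-36.   -22.7    0.13] at [227.1 582.3 231.3] [-3.142  0.     2.77 ] q [ 1.2   0.35  1.63 -0.    1.16 -0.  ]
```

>>> {"method": "move_arm", "body": {
  "increments": [
    {"tx": -4,"ty": -2.5},
    {"tx": -4,"ty": -2.5},
    {"tx": -4,"ty": -2.5},
    {"tx": -4,"ty": -2.5},
    {"tx": -4,"ty": -2.5},
    {"tx": -4,"ty": -2.5},
    {"tx": -4,"ty": -2.5},
    {"tx": -4,"ty": -2.5},
    {"tx": -4,"ty": -2.7},
    {},
    {}
  ]
}}

```text
invalid input
```

```bash
python3 - <<'E'
from h import *
s=r.sense(); rows([480,240,230]); print(s["qvel"].round(3))
im,d=r.grab_frame("wrist"); cv2.imwrite("pics/c.png",im[:,:,::-1]); np.savez("c.npz",im=im,d=d,**{k:s[k] for k in("eef_pos","tcp_rot")})
for q in("nut_bar","nut_mouth"):
    for o in r.place_of(q,"wrist")[:4]:
        i,j=o["location"]; print(q,round(o["confidence"],2),np.round([i,j]),world("wrist",i,j,d[int(i),int(j)],s).round(1), im[int(i),int(j)])
for o in r.cut_out("nut_bar","wrist")[:4]: print(o["bbox"],o["confidence"],im[o["mask"]].mean(0).round())
E
```

```text
shift cm [-36.   -22.7    0.13] at [227.1 582.3 231.3] [-3.142  0.     2.77 ] q [ 1.2   0.35  1.63 -0.    1.16 -0.  ]
[ 0.001  0.    -0.     0.    -0.001 -0.   ]
nut_mouth 0.65 [360. 195.] [424.3 373.6  21.8] [ 46 101  54]
[110.3, 400.5, 130.5, 419.8] 0.76 [30. 30. 29.]
[75.2, 408.2, 97.9, 420.0] 0.72 [145. 142. 133.]
[190.2, 350.1, 210.8, 374.4] 0.56 [41. 86. 48.]
```

View pics/c.png

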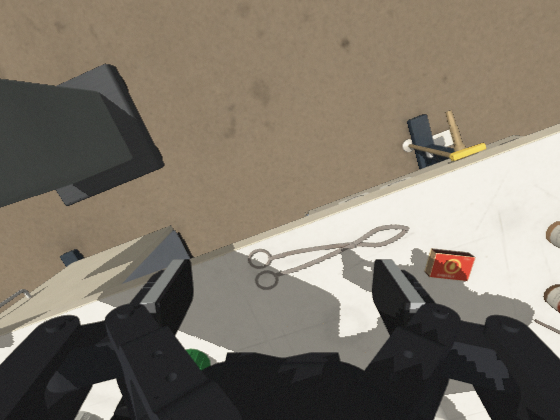

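>>> {"method": "move_arm", "body": {
  "increments": [
    {"tx": -4,"ty": -2.5},
    {"tx": -4,"ty": -2.5},
    {"tx": -4,"ty": -2.5},
    {"tx": -4,"ty": -2.5},
    {"tx": -4,"ty": -2.5},
    {"tx": -4,"ty": -2.5},
    {"tx": -4,"ty": -2.5},
    {"tx": -4,"ty": -2.5},
    {"tx": -4,"ty": -2.7},
    {"tx": 0},
    {"tx": 0}
  ]
}}

```text
invalid input
```

```bash
cat > look.py <<'E'
from h import *
import sys
s=r.sense(); rows([480,240,230]); print(s["clock"],s["qvel"].round(3))
im,d=r.grab_frame("wrist"); cv2.imwrite("pics/%s.png"%sys.argv[1],im[:,:,::-1]); np.savez("%s.npz"%sys.argv[1],im=im,d=d,**{k:s[k] for k in("eef_pos","tcp_rot")})
for q in sys.argv[2:]:
    for o in r.place_of(q,"wrist")[:4]:
        i,j=np.clip(o["location"],0,[419,559]); print(q,round(o["confidence"],2),np.round([i,j]),world("wrist",i,j,d[int(i),int(j)],s).round(1), im[int(i),int(j)])
E
python3 look.py d nut_bar nut_mouth
```

```text
shift cm [-36.   -22.7    0.13] at [227.1 582.3 231.3] [-3.142  0.     2.77 ] q [ 1.2   0.35  1.63 -0.    1.16 -0.  ]
1.1 [ 0.001  0.001 -0.002  0.    -0.     0.003]
nut_mouth 0.75 [363. 192.] [203.4 568.2 315.3] [35 35 37]
```

View pics/d.png

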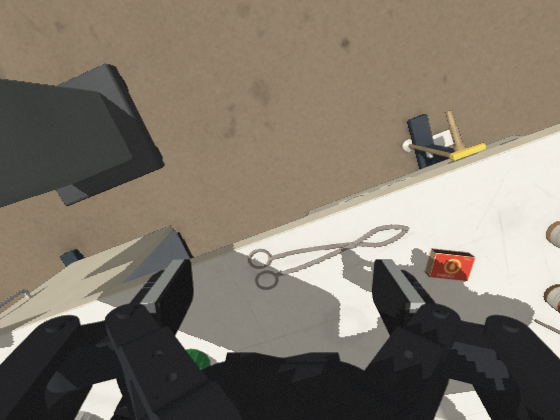

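>>> {"method": "move_arm", "body": {
  "increments": [
    {"tx": -4,"ty": -2.5,"tz": 0,"rx": 0,"ry": 0,"rz": 0,"gripper": 1}
  ],
  "squeeze": 40
}}

```text
clock: 1.35
eef_pos: [253.7, 547.4, 231.3]
tcp_rot: [3.139, -0.001, 2.773]
contact_force: [1.9, 0.4, 0.7]
opening: 0.999
```

>>> {"method": "move_arm", "body": {
  "increments": [
    {"tx": -4,"ty": -2.5,"tz": 0,"rx": 0,"ry": 0,"rz": 0,"gripper": 1},
    {"tx": -4,"ty": -2.5,"tz": 0,"rx": 0,"ry": 0,"rz": 0,"gripper": 1},
    {"tx": -4,"ty": -2.5,"tz": 0,"rx": 0,"ry": 0,"rz": 0,"gripper": 1},
    {"tx": -4,"ty": -2.5,"tz": 0,"rx": 0,"ry": 0,"rz": 0,"gripper": 1},
    {"tx": -4,"ty": -2.5,"tz": 0,"rx": 0,"ry": 0,"rz": 0,"gripper": 1},
    {"tx": -4,"ty": -2.5,"tz": 0,"rx": 0,"ry": 0,"rz": 0,"gripper": 1},
    {"tx": -4,"ty": -2.5,"tz": 0,"rx": 0,"ry": 0,"rz": 0,"gripper": 1},
    {"tx": -3.5,"ty": -2.5,"tz": 0,"rx": 0,"ry": 0,"rz": 0,"gripper": 1},
    {"tx": 0,"ty": 0,"tz": 0,"rx": 0,"ry": 0,"rz": 0,"gripper": 1},
    {"tx": 0,"ty": 0,"tz": 0,"rx": 0,"ry": 0,"rz": 0,"gripper": 1}
  ],
  "squeeze": 40
}}

```text
clock: 2.35
eef_pos: [476.5, 242.9, 231.3]
tcp_rot: [3.141, -0.0, 2.767]
contact_force: [-0.3, 1.0, 0.2]
opening: 1.002
```

```bash
python3 look.py d2 nut_bar nut_mouth
```

```text
shift cm [-0.43 -0.14  0.13] at [476.5 242.9 231.3] [ 3.141 -0.     2.767] q [ 0.47  0.21  1.83  0.    1.1  -0.73]
2.35 [ 0.038 -0.002  0.004  0.003  0.     0.007]
nut_bar 0.92 [185. 284.] [475.1 246.1  59.6] [30 31 32]
nut_bar 0.78 [116. 370.] [440.9 349.8  60.8] [29 72 38]
nut_bar 0.63 [227. 200.] [485.4 143.4  59.3] [153 149 140]
nut_bar 0.61 [283. 277.] [579.4 195.7  60. ] [162  41  39]
nut_mouth 0.9 [216. 211.] [482.8 151.4  36.5] [224 221 208]
nut_mouth 0.69 [114. 359.] [437.1 343.5  45.1] [26 61 33]
nut_mouth 0.55 [263. 277.] [567.6 200.8  35.4] [184  45  44]
```

View pics/d2.png

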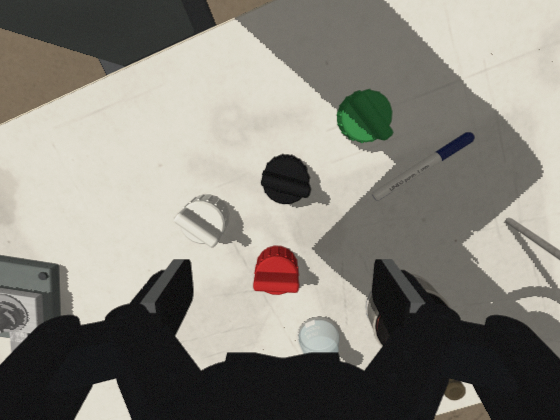

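```bash
cat > bar.py <<'E'
from h import *
import sys
z=np.load(sys.argv[1]+".npz"); im,d=z["im"],z["d"]; s=dict(eef_pos=z["eef_pos"],tcp_rot=z["tcp_rot"])
c=np.array([float(sys.argv[2]),float(sys.argv[3])]); zl,zh=float(sys.argv[4]),float(sys.argv[5])
I,J=np.nonzero(d>0); m=r.camera_model("wrist"); D=d[I,J]
P=np.c_[(J-m["cx"])/m["fx"]*D,(I-m["cy"])/m["fy"]*D,D,np.ones(len(D))]@m["hand_eye"].T
W=P[:,:3]@Ro.from_euler('xyz',s["tcp_rot"]).as_matrix().T+s["eef_pos"]
rad=float(sys.argv[6]) if len(sys.argv)>6 else 40
n=np.hypot(*(W[:,:2]-c).T)<rad; k=n&(W[:,2]>zl)&(W[:,2]<zh)
w=W[k][:,:2]; (cx,cy),(a,b),t=cv2.minAreaRect(w.astype(np.float32)); mu=w.mean(0); u,S,v=np.linalg.svd(w-mu,full_matrices=False)
print("n",k.sum(),"rect",cx,cy,a,b,t,"mean",mu,"dir deg",np.degrees(np.arctan2(v[0,1],v[0,0])),"z",np.median(W[k][:,2]))
print(np.histogram(W[n][:,2],bins=np.arange(-5,75,5)))
E
python3 bar.py d2 475 246 55 70
```

```text
n 658 rect 476.8819580078125 246.6116943359375 53.69633483886719 14.229928016662598 53.55537033081055 mean [476.02545318 246.83460399] dir deg 52.97529081113458 z 60.49318950828891
(array([867, 457,  27,  18,  22,  24,  50, 545, 457,  39,  41,  43, 230,
       428,   0]), array([-5,  0,  5, 10, 15, 20, 25, 30, 35, 40, 45, 50, 55, 60, 65, 70]))
```

>>> {"method": "move_arm", "body": {
  "increments": [
    {"tx": 0.14,"ty": 0.35,"tz": 1,"rx": 0,"ry": 0,"rz": 8.1,"gripper": 1},
    {"tx": 0,"ty": 0,"tz": 1,"rx": 0,"ry": 0,"rz": 8.1,"gripper": 1},
    {"tx": 0,"ty": 0,"tz": 1,"rx": 0,"ry": 0,"rz": 8.1,"gripper": 1},
    {"tx": 0,"ty": 0,"tz": 1,"rx": 0,"ry": 0,"rz": 8.1,"gripper": 1},
    {"tx": 0,"ty": 0,"tz": 1,"rx": 0,"ry": 0,"rz": 8.1,"gripper": 1},
    {"tx": 0,"ty": 0,"tz": 1,"rx": 0,"ry": 0,"rz": 8.1,"gripper": 1},
    {"tx": 0,"ty": 0,"tz": 1,"rx": 0,"ry": 0,"rz": 8.1,"gripper": 1},
    {"tx": 0,"ty": 0,"tz": 1,"rx": 0,"ry": 0,"rz": 8.1,"gripper": 1},
    {"tx": 0,"ty": 0,"tz": 1,"rx": 0,"ry": 0,"rz": 8.1,"gripper": 1},
    {"tx": 0,"ty": 0,"tz": 1,"rx": 0,"ry": 0,"rz": 8.1,"gripper": 1},
    {"tx": 0,"ty": 0,"tz": 0,"rx": 0,"ry": 0,"rz": 8.1,"gripper": 1},
    {"tx": 0,"ty": 0,"tz": 0,"rx": 0,"ry": 0,"rz": 8.1,"gripper": 1}
  ]
}}

```text
clock: 3.7
eef_pos: [475.1, 248.7, 130.9]
tcp_rot: [-3.141, 0.001, 1.07]
contact_force: [0.4, -0.4, -0.2]
opening: 0.997
```

>>> {"method": "move_arm", "body": {
  "increments": [
    {"tx": 0,"ty": 0,"tz": 0,"rx": 0,"ry": 0,"rz": 8.1,"gripper": 1},
    {"tx": 0,"ty": 0,"tz": 0,"rx": 0,"ry": 0,"rz": 0,"gripper": 1},
    {"tx": 0,"ty": 0,"tz": 0,"rx": 0,"ry": 0,"rz": 0,"gripper": 1}
  ]
}}

```text
clock: 4.0
eef_pos: [475.6, 248.3, 131.3]
tcp_rot: [-3.142, -0.0, 0.938]
contact_force: [-0.1, -0.6, 0.8]
opening: 1.005
```

```bash
python3 look.py e nut_bar; python3 bar.py e 476.5 246.7 55 70; python3 - <<'E'
from h import *
rows([476.5,246.7,39])
E
```

```text
shift cm [-0.41  0.85 -9.87] at [475.6 248.3 131.3] [-3.142 -0.     0.938] q [0.48 0.34 1.91 0.   0.89 1.11]
4.0 [-0.008 -0.001 -0.001 -0.001  0.    -0.004]
nut_bar 0.91 [126. 160.] [448.3 350.4  60.1] [28 72 39]
nut_bar 0.82 [217. 282.] [476.5 249.1  60.9] [51 52 51]
nut_bar 0.76 [192. 445.] [581.7 195.6  60. ] [194  53  50]
nut_bar 0.74 [307. 373.] [489.8 143.6  59.2] [181 178 168]
n 1254 rect 477.4745788574219 246.5298309326172 53.35182571411133 13.982318878173828 52.84901428222656 mean [478.25238385 247.62704731] dir deg -127.17376056213969 z 60.37351165289951
(array([1493,  601,   53,   52,   57,   66,  114, 1261,  844,   28,   23,
         25,  438,  816,    0]), array([-5,  0,  5, 10, 15, 20, 25, 30, 35, 40, 45, 50, 55, 60, 65, 70]))
shift cm [-0.06  0.13  9.23] at [475.8 248.  131.3] [-3.142 -0.     0.936] q [0.48 0.34 1.91 0.   0.89 1.11]
```

>>> {"method": "move_arm", "body": {
  "increments": [
    {"tx": -0.03,"ty": 0.2,"tz": 2,"rx": 0,"ry": 0,"rz": 0.7,"gripper": 1},
    {"tx": 0,"ty": 0,"tz": 2,"rx": 0,"ry": 0,"rz": 0,"gripper": 1},
    {"tx": 0,"ty": 0,"tz": 2,"rx": 0,"ry": 0,"rz": 0,"gripper": 1},
    {"tx": 0,"ty": 0,"tz": 1.6,"rx": 0,"ry": 0,"rz": 0,"gripper": 1},
    {"tx": 0,"ty": 0,"tz": 1,"rx": 0,"ry": 0,"rz": 0,"gripper": 1},
    {"tx": 0,"ty": 0,"tz": 0.6,"rx": 0,"ry": 0,"rz": 0,"gripper": 1},
    {"tx": 0,"ty": 0,"tz": 0,"rx": 0,"ry": 0,"rz": 0,"gripper": 1},
    {"tx": 0,"ty": 0,"tz": 0,"rx": 0,"ry": 0,"rz": 0,"gripper": 1}
  ]
}}

```text
clock: 4.9
eef_pos: [477.8, 246.3, 39.8]
tcp_rot: [3.141, -0.001, 0.92]
contact_force: [-0.6, -0.8, -0.2]
opening: 1.005
```

>>> {"method": "move_arm", "body": {
  "increments": [
    {"tx": 0,"ty": 0,"tz": 0,"rx": 0,"ry": 0,"rz": 0,"gripper": -1},
    {"tx": 0,"ty": 0,"tz": 0,"rx": 0,"ry": 0,"rz": 0,"gripper": -1},
    {"tx": 0,"ty": 0,"tz": 0,"rx": 0,"ry": 0,"rz": 0,"gripper": -1},
    {"tx": 0,"ty": 0,"tz": 0,"rx": 0,"ry": 0,"rz": 0,"gripper": -1},
    {"tx": 0,"ty": 0,"tz": 0,"rx": 0,"ry": 0,"rz": 0,"gripper": -1},
    {"tx": 0,"ty": 0,"tz": 0,"rx": 0,"ry": 0,"rz": 0,"gripper": -1},
    {"tx": 0,"ty": 0,"tz": 0,"rx": 0,"ry": 0,"rz": 0,"gripper": -1},
    {"tx": 0,"ty": 0,"tz": 0,"rx": 0,"ry": 0,"rz": 0,"gripper": -1}
  ],
  "squeeze": 50
}}

```text
clock: 5.7
eef_pos: [477.5, 246.1, 39.4]
tcp_rot: [3.142, -0.0, 0.92]
contact_force: [-1.8, -0.2, 4.2]
opening: 0.15
```

```bash
python3 - <<'E'
from h import *
s=r.sense();print({k:np.round(s[k],3) for k in s})
E
```

```text
{'clock': np.float64(5.7), 'qpos': array([0.473, 0.481, 1.959, 0.   , 0.701, 1.124]), 'qvel': array([-0.001,  0.001, -0.001,  0.   ,  0.001,  0.   ]), 'joint_efforts': array([-2.9500e-01, -5.5473e+01, -2.1582e+01, -8.3000e-02, -2.5200e-01,
       -5.0000e-03]), 'eef_pos': array([477.512, 246.106,  39.424]), 'tcp_rot': array([ 3.142, -0.   ,  0.92 ]), 'contact_force': array([-1.816, -0.244,  4.202]), 'wrist_torque': array([-0.055,  0.143,  0.028]), 'opening': np.float64(0.15)}
```

>>> {"method": "move_arm", "body": {
  "increments": [
    {"tx": 0,"ty": 0,"tz": -1,"rx": 0,"ry": 0,"rz": 0,"gripper": -1},
    {"tx": 0,"ty": 0,"tz": -3,"rx": 0,"ry": 0,"rz": 0,"gripper": -1},
    {"tx": 0,"ty": 0,"tz": -4,"rx": 0,"ry": 0,"rz": -5,"gripper": -1},
    {"tx": 0,"ty": 0,"tz": -4,"rx": 0,"ry": 0,"rz": -8,"gripper": -1},
    {"tx": 0,"ty": 0,"tz": -3,"rx": 0,"ry": 0,"rz": -8,"gripper": -1},
    {"tx": 0,"ty": 0,"tz": 0,"rx": 0,"ry": 0,"rz": -6,"gripper": -1}
  ]
}}

```text
clock: 6.3
eef_pos: [479.7, 247.2, 194.3]
tcp_rot: [3.136, -0.005, 1.397]
contact_force: [-0.4, 0.1, -1.7]
opening: 0.147
```

>>> {"method": "move_arm", "body": {
  "increments": [
    {"tx": -2.6,"ty": 0.5,"tz": 0,"rx": 0,"ry": 0,"rz": 0,"gripper": -1},
    {"tx": -4.6,"ty": 0.94,"tz": 0,"rx": 0,"ry": 0,"rz": 0,"gripper": -1},
    {"tx": -4.6,"ty": 0.94,"tz": 0,"rx": 0,"ry": 0,"rz": 0,"gripper": -1},
    {"tx": -4.6,"ty": 0.94,"tz": 0,"rx": 0,"ry": 0,"rz": 0,"gripper": -1},
    {"tx": -4.6,"ty": 0.94,"tz": 0,"rx": 0,"ry": 0,"rz": 0,"gripper": -1},
    {"tx": -4.6,"ty": 0.94,"tz": 0,"rx": 0,"ry": 0,"rz": 0,"gripper": -1},
    {"tx": -4.6,"ty": 0.94,"tz": 0,"rx": 0,"ry": 0,"rz": 0,"gripper": -1},
    {"tx": -4.6,"ty": 0.94,"tz": 0,"rx": 0,"ry": 0,"rz": 0,"gripper": -1},
    {"tx": -4.6,"ty": 0.94,"tz": 0,"rx": 0,"ry": 0,"rz": 0,"gripper": -1},
    {"tx": -4.6,"ty": 0.94,"tz": 0,"rx": 0,"ry": 0,"rz": 0,"gripper": -1},
    {"tx": -2.1,"ty": 0.44,"tz": 0,"rx": 0,"ry": 0,"rz": 0,"gripper": -1},
    {"tx": 0,"ty": 0,"tz": 0,"rx": 0,"ry": 0,"rz": 0,"gripper": -1}
  ]
}}

```text
clock: 7.5
eef_pos: [487.3, -227.2, 189.7]
tcp_rot: [3.141, 0.001, 1.388]
contact_force: [0.4, -0.2, -0.3]
opening: 0.149
```

>>> {"method": "move_arm", "body": {
  "increments": [
    {"tx": 0,"ty": 0,"tz": 0,"rx": 0,"ry": 0,"rz": 0,"gripper": -1},
    {"tx": 0,"ty": 0,"tz": 0,"rx": 0,"ry": 0,"rz": 0,"gripper": -1}
  ]
}}

```text
clock: 7.7
eef_pos: [487.2, -223.3, 189.3]
tcp_rot: [-3.141, -0.0, 1.392]
contact_force: [0.5, 0.2, -2.4]
opening: 0.151
```

```bash
python3 look.py f stud_top thread_tips washer nut_bar nut_mouth; python3 bar.py f 500 -150 61 68 25;
```

```text
shift cm [45.46 -8.97 -4.04] at [ 487.2 -223.3  189.3] [-3.141 -0.     1.392] q [-0.43  0.26  1.86  0.    1.02 -0.25]
7.7 [ 0.012 -0.     0.001 -0.002 -0.002 -0.002]
stud_top 0.86 [113. 287.] [ 504.7 -150.4   62.6] [182 178 173]
thread_tips 0.78 [112. 283.] [ 501.5 -149.    64.1] [180 177 171]
washer 0.94 [112. 285.] [ 503.  -149.4   64.2] [181 179 174]
nut_bar 0.6 [269. 281.] [ 488.2 -214.9  212.1] [15 18 17]
n 445 rect 504.8741455078125 -149.3114013671875 19.58347511291504 19.724275588989258 6.466123580932617 mean [ 504.7511778  -149.30988767] dir deg -98.19941552644084 z 62.828809016173835
(array([  0,   0,   0,   0,   0,   0,   0,   1, 698, 226, 440, 265, 298,
       497,   2]), array([-5,  0,  5, 10, 15, 20, 25, 30, 35, 40, 45, 50, 55, 60, 65, 70]))
```

View pics/f.png

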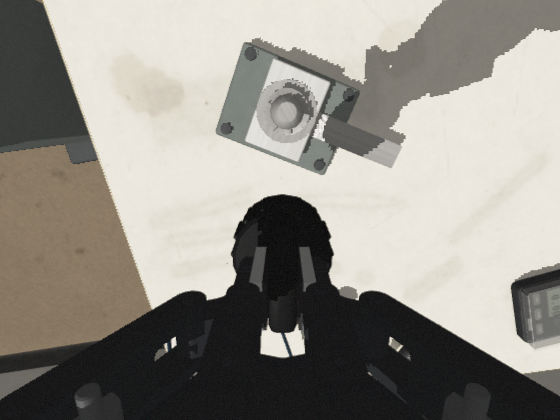

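```bash
cat > cap.py <<'E'
from h import *
import sys
z=np.load(sys.argv[1]+".npz"); im,d=z["im"],z["d"]; m=r.camera_model("wrist")
I,J=np.nonzero((d>0)&(d<260)); D=d[I,J]
P=(np.c_[(J-m["cx"])/m["fx"]*D,(I-m["cy"])/m["fy"]*D,D,np.ones(len(D))]@m["hand_eye"].T)[:,:3]
P=P[(abs(P[:,1])<32)&(P[:,0]>5)&(P[:,0]<45)]
print(np.histogram(P[:,2],bins=np.arange(-30,60,4)))
from scipy.optimize import least_squares
f=P[(P[:,2]>-3)&(P[:,2]<45)]
for lo in range(-2,40,4):
    g=f[(f[:,2]>lo)&(f[:,2]<lo+4)]
    if len(g)<30: continue
    # outermost in angular bins
    a=np.degrees(np.arctan2(g[:,1],g[:,0])); rr=np.hypot(g[:,0],g[:,1])
    o=[g[(a>=k)&(a<k+8)][rr[(a>=k)&(a<k+8)].argmax()] for k in range(-64,64,8) if ((a>=k)&(a<k+8)).sum()>1]
    o=np.array(o); s=least_squares(lambda p:np.hypot(o[:,0]-p[0],o[:,1]-p[1])-p[2],[0,0,27],loss="soft_l1")
    print(lo,len(g),s.x.round(2))
E
python3 cap.py f
```

```text
(array([ 311,  431, 1495,  360,  277,  237,  114,   67, 1718,  317,  243,
        178,  164,  145,  134,  129,   85,   30,    0,    0,    0,    0]), array([-30, -26, -22, -18, -14, -10,  -6,  -2,   2,   6,  10,  14,  18,
        22,  26,  30,  34,  38,  42,  46,  50,  54,  58]))
-2 67 [18.85 -0.33  8.6 ]
2 1718 [ 0.23  0.11 26.53]
6 317 [ 1.16 -0.04 26.29]
10 243 [ 2.04 -0.08 25.95]
14 178 [ 2.100e+00 -2.000e-02  2.583e+01]
18 164 [ 1.2  -0.19 26.72]
22 145 [ 1.57 -0.04 26.3 ]
26 134 [ 0.18 -0.15 27.63]
30 129 [ 1.38  0.05 26.34]
34 85 [1.300e-01 2.000e-02 2.686e+01]
38 30 [2.000e-02 5.000e-02 2.669e+01]
```

>>> {"method": "move_arm", "body": {
  "increments": [
    {"tx": 2.55,"ty": 0.11,"tz": 0,"rx": 0,"ry": 0,"rz": 0,"gripper": -1},
    {"tx": 3,"ty": 0.2,"tz": 1,"rx": 0,"ry": 0,"rz": 0,"gripper": -1},
    {"tx": 2,"ty": 0.1,"tz": 2,"rx": 0,"ry": 0,"rz": 0,"gripper": -1},
    {"tx": 0,"ty": 0,"tz": 2.5,"rx": 0,"ry": 0,"rz": 0,"gripper": -1},
    {"tx": 0,"ty": 0,"tz": 1.9,"rx": 0,"ry": 0,"rz": 0,"gripper": -1},
    {"tx": 0,"ty": 0,"tz": 0.5,"rx": 0,"ry": 0,"rz": 0,"gripper": -1},
    {"tx": 0,"ty": 0,"tz": 0,"rx": 0,"ry": 0,"rz": 0,"gripper": -1},
    {"tx": 0,"ty": 0,"tz": 0,"rx": 0,"ry": 0,"rz": 0,"gripper": -1}
  ]
}}

```text
clock: 8.8
eef_pos: [505.6, -151.0, 111.1]
tcp_rot: [3.14, 0.0, 1.391]
contact_force: [-0.5, 0.8, -1.8]
opening: 0.15
```

```bash
cat > st.py <<'E'
from h import *
s=r.sense();print({k:np.round(s[k],3).tolist() for k in("clock","qpos","eef_pos","tcp_rot","contact_force","wrist_torque","opening")})
E
python3 st.py; python3 -c "
from h import *
rows([504.7,-149.7,104])"
```

```text
{'clock': 8.8, 'qpos': [-0.293, 0.355, 1.944, -0.0, 0.841, -0.113], 'eef_pos': [505.625, -151.004, 111.1], 'tcp_rot': [3.14, 0.0, 1.391], 'contact_force': [-0.548, 0.764, -1.751], 'wrist_torque': [0.045, -0.001, -0.018], 'opening': 0.15}
shift cm [ 0.11 -0.12  0.71] at [ 505.6 -151.   111.1] [3.14  0.    1.391] q [-0.29  0.36  1.94 -0.    0.84 -0.11]
```

>>> {"method": "move_arm", "body": {
  "increments": [
    {"tx": 0.1,"ty": -0.1,"tz": 0.3,"rx": 0,"ry": 0,"rz": 0,"gripper": -1},
    {"tx": 0,"ty": 0,"tz": 0.3,"rx": 0,"ry": 0,"rz": 0,"gripper": -1},
    {"tx": 0,"ty": 0,"tz": 0,"rx": 0,"ry": 0,"rz": 0,"gripper": -1}
  ]
}}

```text
clock: 9.1
eef_pos: [504.1, -149.6, 104.3]
tcp_rot: [3.142, -0.0, 1.391]
contact_force: [0.5, 1.0, -0.2]
opening: 0.151
```

>>> {"method": "move_arm", "body": {
  "increments": [
    {"tx": 0,"ty": 0,"tz": 0.2,"rx": 0,"ry": 0,"rz": 0,"gripper": -1},
    {"tx": 0,"ty": 0,"tz": 0.2,"rx": 0,"ry": 0,"rz": 0,"gripper": -1},
    {"tx": 0,"ty": 0,"tz": 0.2,"rx": 0,"ry": 0,"rz": 0,"gripper": -1}
  ]
}}

```text
clock: 9.4
eef_pos: [504.2, -149.7, 98.2]
tcp_rot: [3.142, -0.0, 1.391]
contact_force: [-1.3, -0.1, -1.1]
opening: 0.149
```

```bash
python3 st.py
```

```text
{'clock': 9.4, 'qpos': [-0.291, 0.373, 1.955, 0.0, 0.813, -0.112], 'eef_pos': [504.245, -149.65, 98.155], 'tcp_rot': [3.142, -0.0, 1.391], 'contact_force': [-1.266, -0.127, -1.123], 'wrist_torque': [0.027, -0.002, 0.007], 'opening': 0.149}
```

Nose is entering with no contact. Descend gently to the thread.

>>> {"method": "move_arm", "body": {
  "increments": [
    {"tx": 0,"ty": 0,"tz": 0.2,"rx": 0,"ry": 0,"rz": 0,"gripper": -1},
    {"tx": 0,"ty": 0,"tz": 0.2,"rx": 0,"ry": 0,"rz": 0,"gripper": -1},
    {"tx": 0,"ty": 0,"tz": 0.2,"rx": 0,"ry": 0,"rz": 0,"gripper": -1}
  ]
}}

```text
clock: 9.7
eef_pos: [504.2, -149.6, 92.1]
tcp_rot: [-3.141, -0.0, 1.391]
contact_force: [-0.0, 0.7, -1.8]
opening: 0.153
```

>>> {"method": "move_arm", "body": {
  "increments": [
    {"tx": 0,"ty": 0,"tz": 0.1,"rx": 0,"ry": 0,"rz": 0,"gripper": -1},
    {"tx": 0,"ty": 0,"tz": 0.1,"rx": 0,"ry": 0,"rz": 0,"gripper": -1}
  ]
}}

```text
clock: 9.9
eef_pos: [504.2, -149.6, 90.2]
tcp_rot: [-3.142, 0.0, 1.391]
contact_force: [0.3, -0.4, -1.9]
opening: 0.152
```

```bash
python3 st.py
```

```text
{'clock': 9.9, 'qpos': [-0.291, 0.386, 1.96, -0.0, 0.796, -0.112], 'eef_pos': [504.224, -149.611, 90.162], 'tcp_rot': [-3.142, 0.0, 1.391], 'contact_force': [0.322, -0.401, -1.9], 'wrist_torque': [0.025, 0.046, 0.018], 'opening': 0.152}
```

>>> {"method": "move_arm", "body": {
  "increments": [
    {"tx": 0,"ty": 0,"tz": 0.1,"rx": 0,"ry": 0,"rz": 0,"gripper": -1}
  ]
}}

```text
clock: 10.0
eef_pos: [504.2, -149.6, 89.2]
tcp_rot: [-3.142, 0.0, 1.391]
contact_force: [-0.3, 0.0, -0.4]
opening: 0.151
```

>>> {"method": "move_arm", "body": {
  "increments": [
    {"tx": 0,"ty": 0,"tz": 0.1,"rx": 0,"ry": 0,"rz": 0,"gripper": -1}
  ]
}}

```text
clock: 10.1
eef_pos: [504.4, -149.7, 88.8]
tcp_rot: [3.141, 0.0, 1.391]
contact_force: [-3.2, 1.2, 14.9]
opening: 0.15
```

>>> {"method": "move_arm", "body": {
  "increments": [
    {"tx": 0,"ty": 0,"tz": 0.1,"rx": 0,"ry": 0,"rz": 0,"gripper": -1}
  ]
}}

```text
clock: 10.2
eef_pos: [504.6, -149.8, 88.6]
tcp_rot: [3.141, 0.0, 1.391]
contact_force: [-7.1, 1.7, 26.5]
opening: 0.154
```

```bash
python3 st.py
```

```text
{'clock': 10.2, 'qpos': [-0.291, 0.388, 1.96, -0.0, 0.792, -0.112], 'eef_pos': [504.608, -149.757, 88.569], 'tcp_rot': [3.141, 0.0, 1.391], 'contact_force': [-7.118, 1.715, 26.528], 'wrist_torque': [0.376, 1.29, 0.001], 'opening': 0.154}
```

>>> {"method": "move_arm", "body": {
  "increments": [
    {"tx": 0,"ty": 0,"tz": -0.12,"rx": 0,"ry": 0,"rz": 0,"gripper": -1},
    {"tx": 0,"ty": 0,"tz": 0,"rx": 0,"ry": 0,"rz": -3,"gripper": -1},
    {"tx": 0,"ty": 0,"tz": 0,"rx": 0,"ry": 0,"rz": -3,"gripper": -1}
  ]
}}

```text
clock: 10.5
eef_pos: [504.9, -149.8, 89.2]
tcp_rot: [3.14, 0.0, 1.497]
contact_force: [-0.4, -0.9, 2.8]
opening: 0.151
```

```bash
python3 st.py
```

```text
{'clock': 10.5, 'qpos': [-0.291, 0.387, 1.96, 0.0, 0.793, -0.218], 'eef_pos': [504.888, -149.822, 89.161], 'tcp_rot': [3.14, 0.0, 1.497], 'contact_force': [-0.378, -0.872, 2.847], 'wrist_torque': [-0.035, -0.051, -0.105], 'opening': 0.151}
```

>>> {"method": "move_arm", "body": {
  "increments": [
    {"tx": 0,"ty": 0,"tz": 0.05,"rx": 0,"ry": 0,"rz": -4,"gripper": -1}
  ]
}}

```text
clock: 10.6
eef_pos: [505.6, -149.9, 88.8]
tcp_rot: [3.139, 0.001, 1.567]
contact_force: [3.3, 1.1, 3.9]
opening: 0.152
```

>>> {"method": "move_arm", "body": {
  "increments": [
    {"tx": 0,"ty": 0,"tz": 0.03,"rx": 0,"ry": 0,"rz": -4,"gripper": -1}
  ]
}}

```text
clock: 10.7
eef_pos: [505.6, -149.8, 88.4]
tcp_rot: [3.139, 0.001, 1.638]
contact_force: [0.2, -0.8, -1.6]
opening: 0.153
```

>>> {"method": "move_arm", "body": {
  "increments": [
    {"tx": 0,"ty": 0,"tz": 0,"rx": 0,"ry": 0,"rz": -4,"gripper": -1},
    {"tx": 0,"ty": 0,"tz": 0,"rx": 0,"ry": 0,"rz": -4,"gripper": -1}
  ]
}}

```text
clock: 10.9
eef_pos: [504.3, -149.6, 87.7]
tcp_rot: [3.141, 0.0, 1.778]
contact_force: [-0.7, 0.1, -1.1]
opening: 0.149
```

```bash
python3 st.py
```

```text
{'clock': 10.9, 'qpos': [-0.291, 0.389, 1.961, -0.0, 0.791, -0.498], 'eef_pos': [504.282, -149.644, 87.722], 'tcp_rot': [3.141, 0.0, 1.778], 'contact_force': [-0.742, 0.081, -1.085], 'wrist_torque': [-0.042, 0.042, -0.029], 'opening': 0.149}
```

>>> {"method": "move_arm", "body": {
  "increments": [
    {"tx": 0,"ty": 0,"tz": 0.1,"rx": 0,"ry": 0,"rz": 0,"gripper": -1}
  ]
}}

```text
clock: 11.0
eef_pos: [504.3, -149.6, 86.8]
tcp_rot: [3.141, 0.0, 1.776]
contact_force: [0.5, -0.6, -1.6]
opening: 0.155
```

>>> {"method": "move_arm", "body": {
  "increments": [
    {"tx": 0,"ty": 0,"tz": 0.1,"rx": 0,"ry": 0,"rz": 0,"gripper": -1}
  ]
}}

```text
clock: 11.1
eef_pos: [504.3, -149.6, 85.6]
tcp_rot: [3.141, 0.0, 1.773]
contact_force: [-0.7, -0.2, -2.4]
opening: 0.152
```

```bash
python3 st.py
```

```text
{'clock': 11.1, 'qpos': [-0.291, 0.393, 1.962, 0.0, 0.786, -0.493], 'eef_pos': [504.273, -149.629, 85.619], 'tcp_rot': [3.141, 0.0, 1.773], 'contact_force': [-0.664, -0.201, -2.384], 'wrist_torque': [0.024, -0.017, 0.041], 'opening': 0.152}
```

>>> {"method": "move_arm", "body": {
  "increments": [
    {"tx": 0,"ty": 0,"tz": 0.1,"rx": 0,"ry": 0,"rz": 0,"gripper": -1}
  ]
}}

```text
clock: 11.2
eef_pos: [504.2, -149.6, 84.6]
tcp_rot: [-3.142, 0.0, 1.773]
contact_force: [-0.6, -0.2, -0.9]
opening: 0.15
```

>>> {"method": "move_arm", "body": {
  "increments": [
    {"tx": 0,"ty": 0,"tz": 0.05,"rx": 0,"ry": 0,"rz": 0,"gripper": -1}
  ]
}}

```text
clock: 11.3
eef_pos: [504.1, -149.6, 84.0]
tcp_rot: [-3.141, -0.0, 1.774]
contact_force: [-0.9, 0.7, -2.2]
opening: 0.148
```

```bash
python3 st.py
```

```text
{'clock': 11.3, 'qpos': [-0.291, 0.395, 1.963, -0.0, 0.783, -0.495], 'eef_pos': [504.127, -149.617, 83.991], 'tcp_rot': [-3.141, -0.0, 1.774], 'contact_force': [-0.917, 0.72, -2.224], 'wrist_torque': [-0.004, -0.007, -0.03], 'opening': 0.148}
```

>>> {"method": "move_arm", "body": {
  "increments": [
    {"tx": 0,"ty": 0,"tz": 0.08,"rx": 0,"ry": 0,"rz": 0,"gripper": -1}
  ]
}}

```text
clock: 11.4
eef_pos: [504.2, -149.6, 83.3]
tcp_rot: [-3.142, -0.0, 1.774]
contact_force: [-1.5, 0.3, -0.5]
opening: 0.152
```

>>> {"method": "move_arm", "body": {
  "increments": [
    {"tx": 0,"ty": 0,"tz": 0.08,"rx": 0,"ry": 0,"rz": 0,"gripper": -1}
  ]
}}

```text
clock: 11.5
eef_pos: [504.3, -149.6, 82.6]
tcp_rot: [3.142, 0.0, 1.775]
contact_force: [-0.4, -0.6, 5.6]
opening: 0.151
```

```bash
python3 st.py
```

```text
{'clock': 11.5, 'qpos': [-0.291, 0.398, 1.964, -0.0, 0.78, -0.495], 'eef_pos': [504.275, -149.631, 82.557], 'tcp_rot': [3.142, 0.0, 1.775], 'contact_force': [-0.354, -0.579, 5.568], 'wrist_torque': [-0.021, 0.176, -0.013], 'opening': 0.151}
```

>>> {"method": "move_arm", "body": {
  "increments": [
    {"tx": 0,"ty": 0,"tz": -0.07,"rx": 0,"ry": 0,"rz": 0,"gripper": -1},
    {"tx": 0,"ty": 0,"tz": 0.027,"rx": 0,"ry": 0,"rz": 4,"gripper": -1},
    {"tx": 0,"ty": 0,"tz": 0.027,"rx": 0,"ry": 0,"rz": 4,"gripper": -1},
    {"tx": 0,"ty": 0,"tz": 0.027,"rx": 0,"ry": 0,"rz": 4,"gripper": -1}
  ]
}}

```text
clock: 11.9
eef_pos: [504.2, -149.6, 82.5]
tcp_rot: [-3.142, 0.0, 1.563]
contact_force: [0.3, 0.8, -1.5]
opening: 0.15
```

```bash
python3 st.py
```

```text
{'clock': 11.9, 'qpos': [-0.291, 0.398, 1.964, -0.0, 0.78, -0.283], 'eef_pos': [504.204, -149.623, 82.496], 'tcp_rot': [-3.142, 0.0, 1.563], 'contact_force': [0.271, 0.751, -1.457], 'wrist_torque': [0.05, -0.019, 0.011], 'opening': 0.15}
```

>>> {"method": "move_arm", "body": {
  "increments": [
    {"tx": 0,"ty": 0,"tz": 0.03,"rx": 0,"ry": 0,"rz": 4,"gripper": -1},
    {"tx": 0,"ty": 0,"tz": 0.027,"rx": 0,"ry": 0,"rz": 4,"gripper": -1},
    {"tx": 0,"ty": 0,"tz": 0.027,"rx": 0,"ry": 0,"rz": 4,"gripper": -1},
    {"tx": 0,"ty": 0,"tz": 0.027,"rx": 0,"ry": 0,"rz": 4,"gripper": -1},
    {"tx": 0,"ty": 0,"tz": 0.027,"rx": 0,"ry": 0,"rz": 4,"gripper": -1}
  ]
}}

```text
clock: 12.4
eef_pos: [504.2, -149.6, 81.1]
tcp_rot: [-3.142, -0.0, 1.213]
contact_force: [-0.0, -0.1, -1.2]
opening: 0.15
```

```bash
python3 st.py
```

```text
{'clock': 12.4, 'qpos': [-0.291, 0.4, 1.965, 0.0, 0.777, 0.066], 'eef_pos': [504.197, -149.625, 81.103], 'tcp_rot': [-3.142, -0.0, 1.213], 'contact_force': [-0.018, -0.102, -1.215], 'wrist_torque': [0.011, -0.01, -0.009], 'opening': 0.15}
```

>>> {"method": "move_arm", "body": {
  "increments": [
    {"tx": 0,"ty": 0,"tz": 0.027,"rx": 0,"ry": 0,"rz": 4,"gripper": -1},
    {"tx": 0,"ty": 0,"tz": 0.027,"rx": 0,"ry": 0,"rz": 4,"gripper": -1},
    {"tx": 0,"ty": 0,"tz": 0.027,"rx": 0,"ry": 0,"rz": 4,"gripper": -1},
    {"tx": 0,"ty": 0,"tz": 0.027,"rx": 0,"ry": 0,"rz": 4,"gripper": -1},
    {"tx": 0,"ty": 0,"tz": 0.027,"rx": 0,"ry": 0,"rz": 4,"gripper": -1},
    {"tx": 0,"ty": 0,"tz": 0.027,"rx": 0,"ry": 0,"rz": 4,"gripper": -1},
    {"tx": 0,"ty": 0,"tz": 0.027,"rx": 0,"ry": 0,"rz": 4,"gripper": -1}
  ]
}}

```text
clock: 13.1
eef_pos: [504.2, -149.6, 79.2]
tcp_rot: [-3.142, 0.0, 0.725]
contact_force: [0.8, 0.3, -2.5]
opening: 0.147
```

```bash
python3 st.py
```

```text
{'clock': 13.1, 'qpos': [-0.291, 0.403, 1.966, -0.0, 0.773, 0.555], 'eef_pos': [504.212, -149.612, 79.215], 'tcp_rot': [-3.142, 0.0, 0.725], 'contact_force': [0.807, 0.308, -2.476], 'wrist_torque': [0.024, -0.014, -0.086], 'opening': 0.147}
```

>>> {"method": "move_arm", "body": {
  "increments": [
    {"tx": 0,"ty": 0,"tz": 0.027,"rx": 0,"ry": 0,"rz": 4,"gripper": -1},
    {"tx": 0,"ty": 0,"tz": 0.027,"rx": 0,"ry": 0,"rz": 4,"gripper": -1},
    {"tx": 0,"ty": 0,"tz": 0.027,"rx": 0,"ry": 0,"rz": 4,"gripper": -1},
    {"tx": 0,"ty": 0,"tz": 0.027,"rx": 0,"ry": 0,"rz": 4,"gripper": -1},
    {"tx": 0,"ty": 0,"tz": 0.027,"rx": 0,"ry": 0,"rz": 4,"gripper": -1}
  ]
}}

```text
clock: 13.6
eef_pos: [504.6, -149.7, 78.1]
tcp_rot: [3.141, -0.001, 0.376]
contact_force: [0.1, 0.7, 0.2]
opening: 0.154
```

```bash
python3 st.py
```

```text
{'clock': 13.6, 'qpos': [-0.291, 0.405, 1.966, 0.0, 0.77, 0.904], 'eef_pos': [504.628, -149.685, 78.055], 'tcp_rot': [3.141, -0.001, 0.376], 'contact_force': [0.118, 0.669, 0.174], 'wrist_torque': [0.064, -0.15, -0.031], 'opening': 0.154}
```

>>> {"method": "move_arm", "body": {
  "increments": [
    {"tx": 0,"ty": 0,"tz": 0.027,"rx": 0,"ry": 0,"rz": 4,"gripper": -1},
    {"tx": 0,"ty": 0,"tz": 0.027,"rx": 0,"ry": 0,"rz": 4,"gripper": -1},
    {"tx": 0,"ty": 0,"tz": 0.027,"rx": 0,"ry": 0,"rz": 4,"gripper": -1},
    {"tx": 0,"ty": 0,"tz": 0.027,"rx": 0,"ry": 0,"rz": 4,"gripper": -1},
    {"tx": 0,"ty": 0,"tz": 0.027,"rx": 0,"ry": 0,"rz": 4,"gripper": -1}
  ]
}}

```text
clock: 14.1
eef_pos: [505.2, -150.0, 77.0]
tcp_rot: [3.141, -0.002, 0.027]
contact_force: [1.2, -0.3, 2.4]
opening: 0.148
```

```bash
python3 st.py
```

```text
{'clock': 14.1, 'qpos': [-0.291, 0.407, 1.966, -0.0, 0.766, 1.253], 'eef_pos': [505.237, -149.986, 77.049], 'tcp_rot': [3.141, -0.002, 0.027], 'contact_force': [1.172, -0.263, 2.364], 'wrist_torque': [-0.219, -0.255, 0.07], 'opening': 0.148}
```

>>> {"method": "move_arm", "body": {
  "increments": [
    {"tx": 0,"ty": 0,"tz": 0.027,"rx": 0,"ry": 0,"rz": 4,"gripper": -1},
    {"tx": 0,"ty": 0,"tz": 0.027,"rx": 0,"ry": 0,"rz": 4,"gripper": -1},
    {"tx": 0,"ty": 0,"tz": 0.027,"rx": 0,"ry": 0,"rz": 4,"gripper": -1},
    {"tx": 0,"ty": 0,"tz": 0.027,"rx": 0,"ry": 0,"rz": 4,"gripper": -1}
  ]
}}

```text
clock: 14.5
eef_pos: [505.3, -150.1, 76.1]
tcp_rot: [3.141, -0.002, -0.252]
contact_force: [1.1, -1.7, 2.1]
opening: 0.15
```

```bash
python3 st.py
```

```text
{'clock': 14.5, 'qpos': [-0.291, 0.408, 1.967, -0.0, 0.764, 1.532], 'eef_pos': [505.336, -150.058, 76.098], 'tcp_rot': [3.141, -0.002, -0.252], 'contact_force': [1.078, -1.652, 2.072], 'wrist_torque': [-0.325, -0.136, 0.104], 'opening': 0.15}
```

>>> {"method": "move_arm", "body": {
  "increments": [
    {"tx": 0,"ty": 0,"tz": 0.027,"rx": 0,"ry": 0,"rz": 4,"gripper": -1},
    {"tx": 0,"ty": 0,"tz": 0.027,"rx": 0,"ry": 0,"rz": 4,"gripper": -1},
    {"tx": 0,"ty": 0,"tz": 0.027,"rx": 0,"ry": 0,"rz": 4,"gripper": -1}
  ]
}}

```text
clock: 14.8
eef_pos: [505.2, -150.1, 75.3]
tcp_rot: [3.142, -0.002, -0.462]
contact_force: [0.0, -2.2, 2.8]
opening: 0.147
```

```bash
python3 st.py
```

```text
{'clock': 14.8, 'qpos': [-0.291, 0.41, 1.967, -0.001, 0.763, 1.741], 'eef_pos': [505.212, -150.122, 75.328], 'tcp_rot': [3.142, -0.002, -0.462], 'contact_force': [0.006, -2.154, 2.847], 'wrist_torque': [-0.423, 0.042, 0.128], 'opening': 0.147}
```

>>> {"method": "move_arm", "body": {
  "increments": [
    {"tx": 0,"ty": 0,"tz": 0.025,"rx": 0,"ry": 0,"rz": 4,"gripper": -1},
    {"tx": 0,"ty": 0,"tz": 0.015,"rx": 0,"ry": 0,"rz": 2,"gripper": -1}
  ]
}}

```text
clock: 15.0
eef_pos: [505.1, -150.1, 74.9]
tcp_rot: [-3.142, -0.002, -0.566]
contact_force: [0.6, -1.2, 4.9]
opening: 0.152
```

```bash
python3 st.py
```

```text
{'clock': 15.0, 'qpos': [-0.291, 0.41, 1.967, -0.001, 0.762, 1.846], 'eef_pos': [505.115, -150.147, 74.933], 'tcp_rot': [-3.142, -0.002, -0.566], 'contact_force': [0.631, -1.177, 4.918], 'wrist_torque': [-0.376, 0.095, 0.174], 'opening': 0.152}
```

>>> {"method": "move_arm", "body": {
  "increments": [
    {"tx": 0,"ty": 0,"tz": 0.013,"rx": 0,"ry": 0,"rz": 2,"gripper": -1},
    {"tx": 0,"ty": 0,"tz": 0.01,"rx": 0,"ry": 0,"rz": 2,"gripper": -1}
  ]
}}

```text
clock: 15.2
eef_pos: [505.0, -150.1, 74.7]
tcp_rot: [-3.142, -0.002, -0.635]
contact_force: [0.1, -1.3, 3.3]
opening: 0.148
```

```bash
python3 st.py
```

```text
{'clock': 15.2, 'qpos': [-0.291, 0.41, 1.968, -0.001, 0.762, 1.914], 'eef_pos': [504.997, -150.134, 74.687], 'tcp_rot': [-3.142, -0.002, -0.635], 'contact_force': [0.14, -1.312, 3.292], 'wrist_torque': [-0.45, 0.165, 0.135], 'opening': 0.148}
```

>>> {"method": "move_arm", "body": {
  "increments": [
    {"tx": 0,"ty": 0,"tz": 0.013,"rx": 0,"ry": 0,"rz": 2,"gripper": -1},
    {"tx": 0,"ty": 0,"tz": 0.01,"rx": 0,"ry": 0,"rz": 2,"gripper": -1}
  ]
}}

```text
clock: 15.4
eef_pos: [504.9, -150.1, 74.4]
tcp_rot: [-3.141, -0.002, -0.704]
contact_force: [-0.5, 0.4, 4.2]
opening: 0.153
```

```bash
python3 st.py
```

```text
{'clock': 15.4, 'qpos': [-0.291, 0.411, 1.968, -0.001, 0.762, 1.984], 'eef_pos': [504.869, -150.093, 74.416], 'tcp_rot': [-3.141, -0.002, -0.704], 'contact_force': [-0.46, 0.353, 4.18], 'wrist_torque': [-0.41, 0.244, 0.142], 'opening': 0.153}
```

>>> {"method": "move_arm", "body": {
  "increments": [
    {"tx": 0,"ty": 0,"tz": 0.013,"rx": 0,"ry": 0,"rz": 2,"gripper": -1},
    {"tx": 0,"ty": 0,"tz": 0.01,"rx": 0,"ry": 0,"rz": 2,"gripper": -1}
  ]
}}

```text
clock: 15.6
eef_pos: [504.8, -150.0, 74.3]
tcp_rot: [-3.142, -0.001, -0.774]
contact_force: [-1.3, -0.2, 6.0]
opening: 0.153
```

```bash
python3 st.py
```

```text
{'clock': 15.6, 'qpos': [-0.291, 0.411, 1.968, -0.001, 0.761, 2.054], 'eef_pos': [504.751, -150.039, 74.256], 'tcp_rot': [-3.142, -0.001, -0.774], 'contact_force': [-1.332, -0.159, 5.959], 'wrist_torque': [-0.259, 0.431, 0.299], 'opening': 0.153}
```

>>> {"method": "move_arm", "body": {
  "increments": [
    {"tx": 0,"ty": 0,"tz": 0,"rx": 0,"ry": 0,"rz": 0,"gripper": -1}
  ]
}}

```text
clock: 15.7
eef_pos: [504.7, -150.0, 74.3]
tcp_rot: [-3.141, -0.001, -0.774]
contact_force: [-1.2, -1.3, 6.4]
opening: 0.151
```

```bash
python3 st.py
```

```text
{'clock': 15.7, 'qpos': [-0.291, 0.411, 1.968, -0.001, 0.761, 2.054], 'eef_pos': [504.744, -150.003, 74.265], 'tcp_rot': [-3.141, -0.001, -0.774], 'contact_force': [-1.157, -1.28, 6.449], 'wrist_torque': [-0.261, 0.397, 0.09], 'opening': 0.151}
```

>>> {"method": "move_arm", "body": {
  "increments": [
    {"tx": 0,"ty": 0,"tz": 0,"rx": 0,"ry": 0,"rz": 2,"gripper": -1}
  ]
}}

```text
clock: 15.8
eef_pos: [504.6, -149.9, 74.2]
tcp_rot: [-3.142, -0.001, -0.808]
contact_force: [-1.5, 0.5, 5.4]
opening: 0.149
```

```bash
python3 st.py
```

```text
{'clock': 15.8, 'qpos': [-0.291, 0.411, 1.968, -0.001, 0.762, 2.088], 'eef_pos': [504.602, -149.942, 74.226], 'tcp_rot': [-3.142, -0.001, -0.808], 'contact_force': [-1.483, 0.484, 5.426], 'wrist_torque': [-0.085, 0.462, 0.396], 'opening': 0.149}
```

>>> {"method": "move_arm", "body": {
  "increments": [
    {"tx": 0,"ty": 0,"tz": 0,"rx": 0,"ry": 0,"rz": 0,"gripper": 0},
    {"tx": 0,"ty": 0,"tz": 0,"rx": 0,"ry": 0,"rz": 0,"gripper": 0},
    {"tx": 0,"ty": 0,"tz": 0,"rx": 0,"ry": 0,"rz": 0,"gripper": 0},
    {"tx": 0,"ty": 0,"tz": 0,"rx": 0,"ry": 0,"rz": 0,"gripper": 0},
    {"tx": 0,"ty": 0,"tz": -1,"rx": 0,"ry": 0,"rz": 0,"gripper": 0},
    {"tx": 0,"ty": 0,"tz": -3,"rx": 0,"ry": 0,"rz": 0,"gripper": 0},
    {"tx": 0,"ty": 0,"tz": -3,"rx": 0,"ry": 0,"rz": 0,"gripper": 0},
    {"tx": 0,"ty": 0,"tz": -3,"rx": 0,"ry": 0,"rz": 0,"gripper": 0},
    {"tx": 0,"ty": 0,"tz": -3,"rx": 0,"ry": 0,"rz": 0,"gripper": 0},
    {"tx": 0,"ty": 0,"tz": 0,"rx": 0,"ry": 0,"rz": 0,"gripper": 0},
    {"tx": 0,"ty": 0,"tz": 0,"rx": 0,"ry": 0,"rz": 0,"gripper": 0}
  ]
}}

```text
clock: 16.9
eef_pos: [504.5, -149.7, 204.5]
tcp_rot: [-3.141, -0.002, -0.808]
contact_force: [0.8, 0.1, -1.2]
opening: 0.498
```

```bash
python3 st.py; python3 look.py g nut_bar; python3 bar.py g 504.7 -149.8 85 110 40
```

```text
{'clock': 16.9, 'qpos': [-0.291, 0.228, 1.872, 0.0, 1.039, 2.088], 'eef_pos': [504.531, -149.719, 204.533], 'tcp_rot': [-3.141, -0.002, -0.808], 'contact_force': [0.785, 0.121, -1.216], 'wrist_torque': [0.017, 0.04, -0.017], 'opening': 0.498}
shift cm [-29.87 -25.15  -2.57] at [ 504.5 -149.7  204.5] [-3.141e+00 -2.000e-03 -8.080e-01] q [-0.29  0.23  1.87  0.    1.04  2.09]
16.9 [-0.001  0.029  0.027 -0.001 -0.008 -0.   ]
nut_bar 0.78 [203. 280.] [ 507.3 -149.4   96.4] [23 24 25]
nut_bar 0.7 [351.  36.] [580.1 175.6  62. ] [89 17 16]
n 950 rect 505.50048828125 -150.68690490722656 13.296680450439453 52.31024932861328 43.92708969116211 mean [ 506.25047055 -151.67820476] dir deg 133.78729010777178 z 95.45889990156454
(array([   0,    0,    0,    0,  219,  257,   37, 1082,   53,   28,   41,
         33,   42,   90,  950]), array([-5,  0,  5, 10, 15, 20, 25, 30, 35, 40, 45, 50, 55, 60, 65, 70]))
```

View pics/g.png

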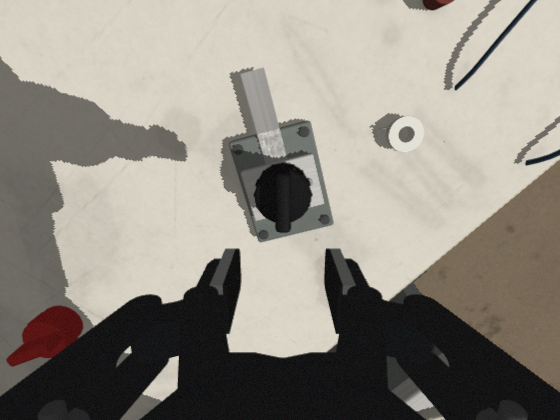

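```bash
python3 -c "
from rig import r
print(r.sign_off())"
```

```text
the job is handed in; nothing more can be done
None
```

The strip is clamped, as far as my checks can tell, and the job is handed in at about 17 s on the robot's clock. I gripped the black wing nut and set it on the stud, where it touched about 1.7 mm below the thread tips. I turned it back about 22° until it dropped about 6 mm, to roughly 7.9 mm below the tips. I then turned it forward about 148° until the torque climbed, let go and lifted clear.

- **Clamped:** torque went from 0.14 to 0.30, then 0.40 N m over the last 6°, past the 0.2 N m mark. After release the bar top read 95.5–96.4 mm, against 96 mm expected when fully clamped. The bar angle did not change, and no force was left on the tool.
- **Drop by feel:** I worked this out from tool height and force. The nut passed the drop while I held it, so there was no sharp jolt.
- **Contact force:** the first touch on the thread briefly reached about 27 N, under the 40 N limit. I backed off straight away, and after that it stayed at about 6 N or less.
- **Uncertain:** a torque reading taken at standstill between the last two turns was only 0.09 N m, so I added one 2° turn to confirm. I did not measure the strap's travel directly, because the nut hides the washer.
- **Bystanders:** I did not touch the flask, tape roll or pen. I did not check them separately at the end, though the last picture shows the tape roll standing by the clamp.

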